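# Clamp the preserve jar and twist off its cap

### The job

Flip the lever of the jar clamp over to its on position so that the jar is braced, then unscrew the tight cap (anticlockwise from above) just until its threads let go. Lift it off straight and level and finish still holding it in the gripper just above the jar's mouth, clear of the jar: do not put it down or let go. The jar must stay upright in the clamp without turning, and the other things on the table must stay where they are.

Things in the scene. Friction and masses are not known exactly. Their poses are not given: they have to be found in the camera images.
- stand: Jar clamp fixed to the table, wooden base 150 x 270 x 14 mm. Origin on the table below the jar's place; z up. At +y a fixed V jaw (y +27 to +82 mm, 110 mm wide), at -y a sliding jaw 60 mm wide, both 66 mm high; behind it the lever housing 60 x 30 mm, 50 mm high, centred at x 0, y -125 mm. The lever on drives the sliding jaw in +y: it pushes the jar 1 to 2 mm onto the V jaw and grips it.
- lever (a joint): Toggle lever, rad: 0 = off (leans 23 degrees to the stand's -x; starts here), 0.4 upright, 0.8 = on (leans 23 degrees to +x). Pivot at x 0, y -125, z +50 mm of the stand, axis along its y. Steel rod 11 mm thick. Spring detents at both ends: 4 to 9 N pushed sideways at the ball takes it past the middle; push it right over to the end, where it stays.
- lever_tip (a point): Centre of the lever's orange ball, 22 mm in diameter, 90 mm from the pivot. 133 mm above the table at either end of the swing, 140 mm when upright.
- jar: Loose round blue stoneware jar, 0.35 to 0.65 kg, on the clamp's base plate. Body 72 mm in diameter, 72 mm high with a flat shoulder, then a neck 40 mm in diameter; red seal ring on top, its top at 107 mm (109 with the cap off). Origin at the centre of its underside, 14 mm above the table; z up, x towards its white mark.
- jar_mark (a point): White dot on the jar's shoulder, 31.5 mm from the jar's axis and 72 mm above its underside.
- cap_center (a point): Centre, half-way up, of the closed jar's cap: knurled aluminium, 57 mm in diameter, 26 mm high, about 90 g. z up, x towards the red mark on its top. Closed, this point is 111 mm above the table, the lower rim 98 mm (12 mm above the jar's shoulder). The seal presses the cap up against the threads: turning takes 0.2 to 0.6 N m. Clear of the jar, it is at least 27 mm higher than closed.
- cap: The same cap, origin at the centre of its lower rim. It starts 0.92 to 1.26 rad clockwise (from above) of its free position and is turned anticlockwise. It is free when its red mark points the same way as the jar's white mark (cap yaw = jar yaw), within about 0.25 rad; then it springs up 2 mm and lifts straight off. About 0.25 rad past that it meets a stop.
- trivet_a: Bystander: dark green round silicone trivet 170 mm across, 9 mm thick, under the casserole. Origin under its centre.
- casserole: Bystander: dark cast aluminium casserole with closed lid, 226 mm across, 133 mm high with its lid knob, two side handles, standing on the dark green trivet. Origin under its centre.
- trivet_b: Bystander: terracotta-coloured round silicone trivet 170 mm across, 9 mm thick, bare. Origin under its centre.
- dish: Bystander: white ceramic serving dish 230 mm across, 50 mm high. Origin under its centre.
- jug: Bystander: glass jug 104 mm across with a handle, 170 mm high. Origin under its centre.
- tongs: Bystander: closed stainless steel salad tongs 270 mm long along x, 16 mm high. Origin near the middle, on the table.
- spoon_rest: Bystander: bamboo spoon rest 190 x 85 x 16 mm. Origin under its centre.
Things that resemble listed ones, but are neither listed nor needed, are in the scene too. Of the things like the cap, leave any that is pink; of the rest the smaller one is meant.

How it is judged:
By the outcome, as a careful person would: the job done as asked, in the order asked, and still so for the second after the job is handed in, while the arm keeps its last pose, push and grip.
It also fails if it takes over 58 s, if anything falls off the work surface, if the arm or the gripper's body presses on something with over 40 N, if the wrist force passes 120 N, or if a joint passes its speed limit or range.

### The arm

A 6-joint arm with a two-finger parallel gripper is mounted at the origin on the work surface. World frame = base frame: x ahead of the robot, y to its left, z up, the work surface at z = 0. Lengths are in m, angles in degrees, forces in N, time in s.
With the tool pointing down it reaches from about 0.275 to 0.85 m from the base axis. Payload 5.2 kg.
Tool frame: the origin (TCP) lies on the centre line of the jaws, within the pads' length; the fingertips stand 25 mm ahead of it and the grasp point (between the pads) lies 6 mm ahead of it; x points along the fingers, z is the direction in which the jaws open and shut, and the axes are right-handed (so a half turn about x gives the same grasp; the last joint's range is limited). The gripper opens to 85 mm and grips with 20 to 120 N. Pads are 22 mm wide; open, the fingers measure 114 mm over their backs; the gripper's body (76 mm by 85 mm) begins 54 mm behind the grasp point. The pads swing forward as they close: fully open they stand 13 mm farther back than shut.
Start: joints at [-78.312, 14.817, 87.949, -0, 77.235, -11.62], TCP at [0.218, -0.505, 0.256] pointing down, gripper open.
Joint ranges: [-179.93, 179.93], [-52.35, 119.4], [10.71, 147.94], [-69.91, 249.91], [12.55, 155.21], [-178.61, 178.61]. Speed limits (degrees/s): [147.25, 147.25, 180, 180, 180, 180].

### API

Orientations are given as a 3x3 rotation matrix whose columns are the frame's x, y, z axes.
In Python, from cell import ctrl, solve_ik, vision gives the robot as it stands. Calls block until the motion is done:
- ctrl.move_ptp(position, orientation): joint-space move of the TCP to a pose.
- ctrl.move_linear(position, frame=None, velocity=0.15): straight line of the TCP; frame=None keeps the orientation; velocity is the mean speed in m/s.
- ctrl.set_joints(angles): joint-space move.
- ctrl.open_gripper() and ctrl.grab(squeeze=None): open the fingers fully, or close them until they stop; squeeze is the grip in N (None keeps the last).
- ctrl.hold(seconds).
- solve_ik(position, orientation): joint angles nearest the present ones, or None.
- ctrl.sense(): the state.
- vision.capture(name): name is "scene" or "top" or "wrist"; returns the picture (420x560x3 uint8, red, green, blue); there is no depth.
- vision.camera_info(name): a dict with "vfov" (degrees; the focal length in pixels is half the picture's height over the tangent of half this angle, whatever the lens; pixels are square), "cx", "cy" (the principal point, pixels), "origin" and "rotation" of the camera in the world. Camera axes: x right, y down, z forward; pixel columns grow to the right and rows downward; lengths in m; the calibration is good to about 2 mm. The wrist camera is an equidistant fisheye: a pixel r from the principal point sees the ray r / f radians off the axis. A picture is of the moment at which its call begins: read the wrist's pose just before it. camera_info takes no time and is no camera call; for the wrist camera it gives the pose at the moment of the call.
A pose or a line that the arm cannot do raises ctrl.Unreachable and nothing moves.
- ctrl.sign_off(): hands the job in, once; it reports no verdict.
The state is a dict: "t": time; "q": joint angles; "joint_vel": joint speeds; "tau": joint torques, N m; "ee_pos": TCP position; "tcp_rot": TCP orientation; "force": force on the tool from outside, world axes, zero at the start; "torque": the same for the moment, N m; "finger_gap": finger opening in m.
Only numpy, scipy, OpenCV 4.12 (cv2) and the standard library are available. Lean on these libraries where they do the work, as an engineer would, in place of code of your own. Each camera call takes 0.05 s, during which the arm holds its last target.

## Working session

There is one attempt and no reset: what is moved stays moved. The work goes in short steps, each a Python script; the robot and the scene stay as the last script left them, time stands still between calls to the robot, and variables do not carry over. Pictures are saved under pics/ and viewed, and the job is handed in when it is done.

```bash
ls; mkdir -p pics; python3 - <<'E'
from cell import ctrl, vision
import cv2
for n in ("scene","top","wrist"):
    i=vision.camera_info(n); print(n,i)
    cv2.imwrite(f"pics/{n}0.png",vision.capture(n)[:,:,::-1])
s=ctrl.sense(); print(s["t"],s["finger_gap"],s["tcp_rot"],s["force"])
E
```

```text
pics
scene {'vfov': 48.808323183394116, 'cx': 270.10696388125353, 'cy': 204.8095505924472, 'origin': array([ 1.44333727, -0.2049343 ,  1.06441737]), 'rotation': array([[ 0.22771703,  0.70810075, -0.66838483],
       [ 0.97368217, -0.17220159,  0.14929714],
       [-0.00937951, -0.6847919 , -0.72867831]])}
top {'vfov': 54.054638845233335, 'cx': 278.53917379280807, 'cy': 211.1114337050362, 'origin': array([ 0.42623837, -0.01321983,  1.14363724]), 'rotation': array([[-0.0167136 , -0.99260459,  0.12023637],
       [-0.99981429,  0.01543769, -0.01153542],
       [ 0.00959394, -0.12040683, -0.99267827]])}
wrist {'vfov': 65.70646984690485, 'cx': 277.3716921402864, 'cy': 208.81099299894666, 'origin': array([ 0.2797369 , -0.47880798,  0.37274072]), 'rotation': array([[ 3.95121387e-01, -8.86821549e-01, -2.39638541e-01],
       [-9.18628821e-01, -3.81560090e-01, -1.02630338e-01],
       [-4.21708184e-04,  2.60690312e-01, -9.65422386e-01]])}
0.15 0.08554191437688742 [[-2.76151265e-04  9.18386658e-01  3.95684053e-01]
 [ 1.40057423e-03  3.95684035e-01 -9.18385639e-01]
 [-9.99998981e-01  3.00571532e-04 -1.39553733e-03]] [-0.52399714  0.40437775  0.11412518]
```

View pics/top0.png

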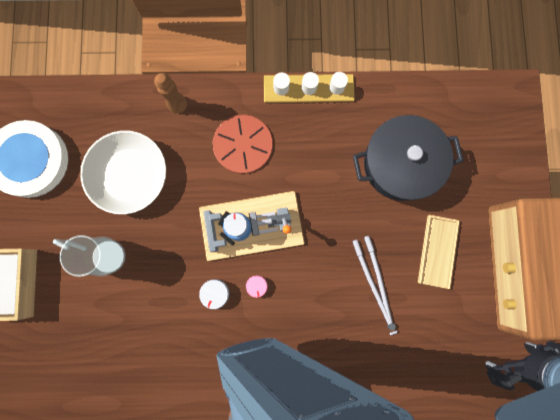

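View pics/scene0.png

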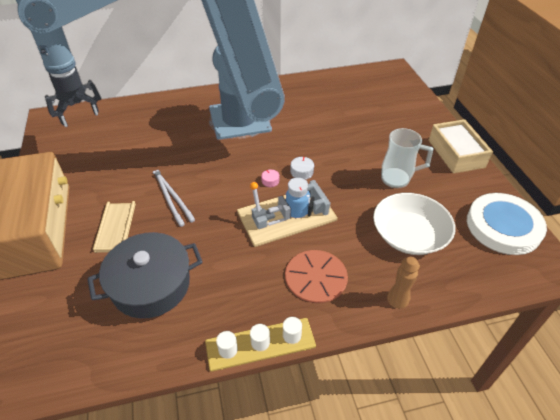

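```bash
python3 - <<'E'
import cv2
t=cv2.imread("pics/top0.png"); s=cv2.imread("pics/scene0.png")
cv2.imwrite("pics/topc.png",cv2.resize(t[180:320,190:320],None,fx=5,fy=5,interpolation=cv2.INTER_CUBIC)[:600])
cv2.imwrite("pics/scenec.png",cv2.resize(s[150:250,230:350],None,fx=6,fy=6,interpolation=cv2.INTER_CUBIC))
E
```

```text
(no output)
```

View pics/topc.png

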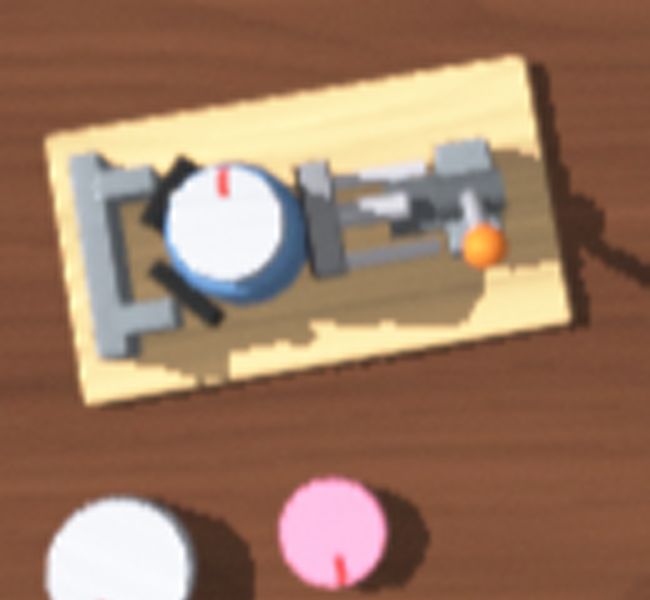

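View pics/scenec.png

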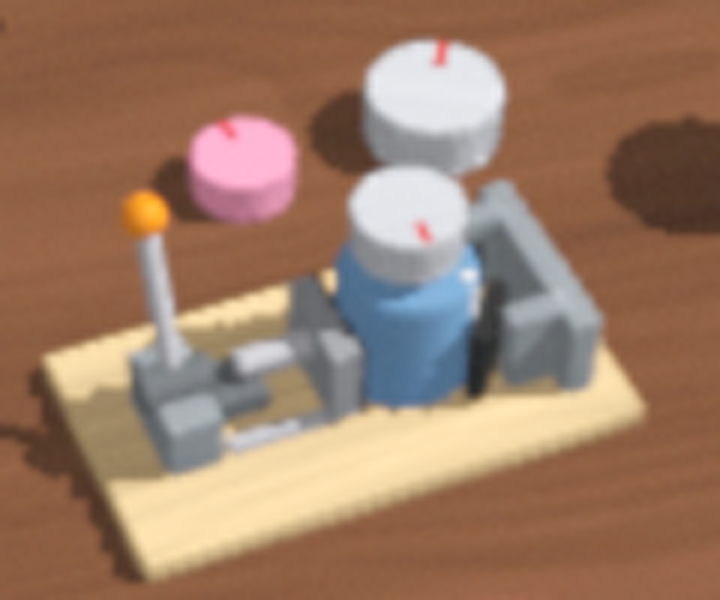

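```bash
cat > h.py <<'E'
import numpy as np
from cell import ctrl, solve_ik, vision
def ray(n,u,v,info=None):
    i=info or vision.camera_info(n); f=210/np.tan(np.radians(i["vfov"]/2))
    a=np.array([u-i["cx"],v-i["cy"]])/f
    if n=="wrist":
        r=np.hypot(*a); d=np.array([*(a/r*np.sin(r) if r>0 else a),np.cos(r)])
    else: d=np.array([*a,1.])
    return i["origin"],i["rotation"]@d
def onz(n,u,v,z,info=None):
    o,d=ray(n,u,v,info); return o+d*(z-o[2])/d[2]
def proj(n,p):
    i=vision.camera_info(n); f=210/np.tan(np.radians(i["vfov"]/2))
    c=i["rotation"].T@(np.array(p)-i["origin"])
    if n=="wrist":
        th=np.arctan2(np.hypot(c[0],c[1]),c[2]); k=f*th/np.hypot(c[0],c[1])
    else: k=f/c[2]
    return c[:2]*k+[i["cx"],i["cy"]]
E
python3 - <<'E'
from h import *
np.set_printoptions(precision=4,suppress=True)
T=lambda u,v,z:onz("top",190+u/5-.4,180+v/5-.4,z)
S=lambda u,v,z:onz("scene",230+u/6-.4,150+v/6-.4,z)
c=[T(*p,.014) for p in [(47,137),(522,56),(573,322),(85,404)]]
print(np.array(c), np.mean(c,0))
for a,b in((0,1),(3,2)):
    d=c[a]-c[b]; print(np.linalg.norm(d),np.degrees(np.arctan2(-d[0],d[1])))
for a,b in((0,3),(1,2)):
    d=c[a]-c[b]; print(np.linalg.norm(d),np.degrees(np.arctan2(d[1],d[0])))
print("cap top",T(224,222,.124),S(407,205,.124))
print("capmark",T(223,183,.124),S(424,232,.124))
print("ball",T(484,245,.133),S(146,213,.133))
print("mark",S(468,275,.086))
print("pink",T(333,532,.03),"big",T(119,565,.03))
E
```

```text
[[ 0.5779  0.1932  0.014 ]
 [ 0.6193 -0.0703  0.014 ]
 [ 0.4712 -0.0951  0.014 ]
 [ 0.4311  0.1716  0.014 ]] [0.5249 0.0498 0.014 ]
0.2667108967994957 8.926913290310198
0.2697139744126372 8.563045556066978
0.14843120721403838 8.362338693799337
0.1501447070400528 9.512711125227435
cap top [0.5192 0.0851 0.124 ] [0.5177 0.0842 0.124 ]
capmark [0.5387 0.0855 0.124 ] [0.5376 0.0871 0.124 ]
ball [ 0.505  -0.0436  0.133 ] [ 0.5022 -0.0416  0.133 ]
mark [0.535  0.1118 0.086 ]
pink [0.361  0.0367 0.03  ] big [0.3457 0.1506 0.03  ]
```

```bash
cat >> h.py <<'E'
yaw=np.radians(8.8)
sx=np.array([np.cos(yaw),np.sin(yaw),0]); sy=np.array([-np.sin(yaw),np.cos(yaw),0])
jar=np.array([.5185,.0847,0]); piv=jar-.125*sy
def R(y):  # tool down, tool y axis along given horizontal direction
    x=np.array([0,0,-1.]); y=np.array(y)/np.linalg.norm(y); return np.column_stack([x,y,np.cross(x,y)])
def P(b,z): return np.array([b[0],b[1],z])
E
python3 - <<'E'
from h import *
np.set_printoptions(precision=3,suppress=True)
pre=piv-.088*sx
print(piv,pre)
for s in(1,-1): print(s,solve_ik(P(pre,.2),R(s*sx)))
for a in range(-180,181,30):
    d=np.radians(a); print(a,solve_ik(P(jar,.117),R([np.cos(d),np.sin(d),0])))
E
```

```text
[ 0.538 -0.039  0.   ] [ 0.451 -0.052  0.   ]
1 [-20.755   7.697 105.343  -0.     66.96   60.445]
-1 [ -20.755    7.697  105.343   -0.      66.96  -119.555]
-180 [ -2.897  20.199 101.852  -0.     57.95  -92.897]
-150 [  -2.897   20.199  101.852   -0.      57.95  -122.897]
-120 [  -2.897   20.199  101.852   -0.      57.95  -152.897]
-90 [ -2.897  20.199 101.852  -0.     57.95  177.103]
-60 [ -2.897  20.199 101.852  -0.     57.95  147.103]
-30 [ -2.897  20.199 101.852  -0.     57.95  117.103]
0 [ -2.897  20.199 101.852  -0.     57.95   87.103]
30 [ -2.897  20.199 101.852  -0.     57.95   57.103]
60 [ -2.897  20.199 101.852  -0.     57.95   27.103]
90 [ -2.897  20.199 101.852  -0.     57.95   -2.897]
120 [ -2.897  20.199 101.852  -0.     57.95  -32.897]
150 [ -2.897  20.199 101.852  -0.     57.95  -62.897]
180 [ -2.897  20.199 101.852  -0.     57.95  -92.897]
```

```bash
python3 - <<'E'
from h import *
import cv2
pre=piv-.088*sx
ctrl.grab(20)
ctrl.move_ptp(P(pre,.22),R(sx))
ctrl.move_linear(P(pre,.147),velocity=.1)
s=ctrl.sense(); print(s["t"],s["finger_gap"],s["ee_pos"],s["force"])
cv2.imwrite("pics/w1.png",vision.capture("wrist")[:,:,::-1])
sc=vision.capture("scene")[:,:,::-1]
cv2.imwrite("pics/s1.png",cv2.resize(sc[130:250,220:360],None,fx=5,fy=5,interpolation=cv2.INTER_CUBIC))
E
```

```text
3.65 -3.6599925158480715e-05 [ 0.4510718  -0.0525515   0.14740831] [-0.29596547  0.86358347 -0.41751721]
```

View pics/w1.png

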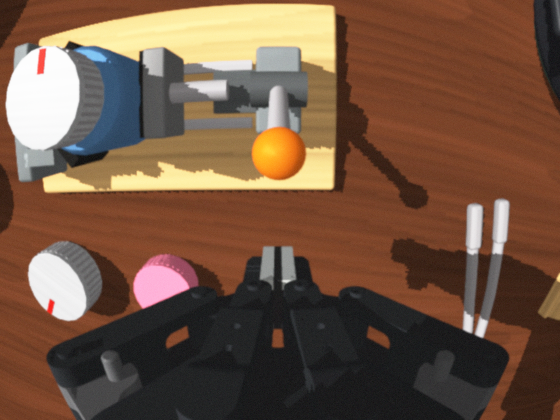

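View pics/s1.png

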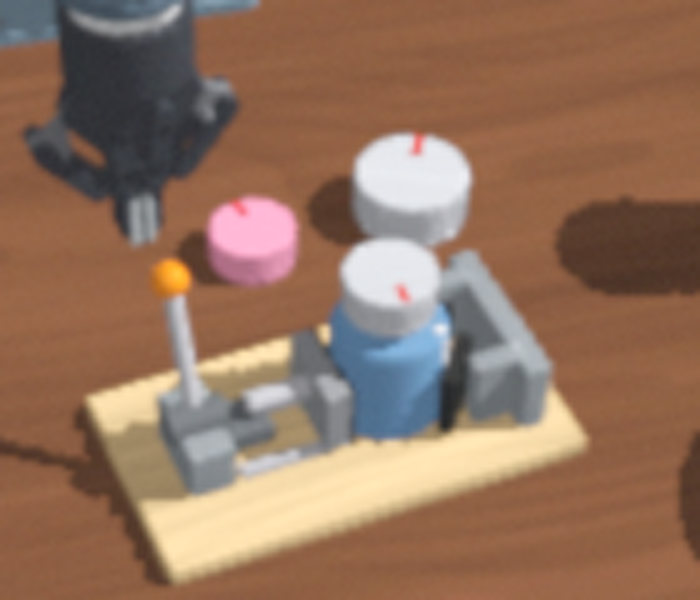

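```bash
python3 - <<'E'
from h import *
import cv2
for d in [-.07,-.055,-.05,-.045,-.04,-.03,-.02,-.01,0,.005,.008,.011,.014,.016,.018]:
    ctrl.move_linear(P(piv+d*sx,.147),velocity=.08)
    s=ctrl.sense(); f=s["force"]@sx
    print(d,round(s["t"],2),round(f,1),s["force"].round(1),((s["ee_pos"]-piv)@sx).round(4))
    if d>0 and f<-22: break
cv2.imwrite("pics/w2.png",vision.capture("wrist")[:,:,::-1])
E
```

```text
-0.07 4.12 -0.4 [-0.2 -1.5  0.2] -0.0696
-0.055 4.47 -2.0 [-1.8 -1.5 -0.8] -0.0554
-0.05 4.72 -3.6 [-3.6 -0.3  2. ] -0.0507
-0.045 4.97 -2.2 [-2.2 -0.3  2.1] -0.045
-0.04 5.22 -0.8 [-0.7 -1.   1.6] -0.0396
-0.03 5.49 -0.1 [-0.2  0.3  0.5] -0.0293
-0.02 5.77 -0.1 [ 0.  -0.4  0.2] -0.0195
-0.01 6.04 0.0 [ 0.1 -0.8  0.1] -0.0097
0 6.32 0.1 [ 0.1  0.3 -0.3] 0.0002
0.005 6.57 0.3 [ 0.3  0.2 -1. ] 0.0052
0.008 6.82 -0.5 [-0.5 -0.3 -0.8] 0.0082
0.011 7.07 -0.5 [-0.5  0.4  0.1] 0.0112
0.014 7.32 -1.3 [-1.3 -0.5 -0.6] 0.0141
0.016 7.57 -5.4 [-5.3 -1.5  1.4] 0.0147
0.018 7.82 -10.9 [-10.6  -3.1   6.7] 0.015
```

View pics/w2.png

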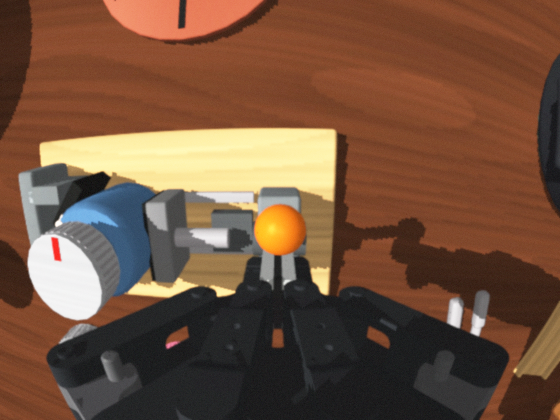

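```bash
python3 - <<'E'
from h import *
import cv2
ctrl.move_linear(P(piv-.02*sx,.15),velocity=.12)
ctrl.move_linear(P(piv-.02*sx,.21),velocity=.15)
ctrl.open_gripper()
ctrl.move_linear(P(jar-.035*sx,.21),velocity=.2)
ctrl.hold(.2)
s=ctrl.sense(); print(s["t"],s["finger_gap"],s["ee_pos"],s["force"])
i=vision.camera_info("wrist"); w=vision.capture("wrist")[:,:,::-1]
import pickle; pickle.dump(i,open("i3.pkl","wb"))
cv2.imwrite("pics/w3.png",w)
t=vision.capture("top")[:,:,::-1]; sc=vision.capture("scene")[:,:,::-1]
cv2.imwrite("pics/t3.png",t); cv2.imwrite("pics/s3.png",sc)
cv2.imwrite("pics/s3c.png",cv2.resize(sc[130:250,220:360],None,fx=5,fy=5,interpolation=cv2.INTER_CUBIC))
print(proj("wrist",[*jar[:2],.124]))
E
```

```text
10.65 0.08520095461179872 [0.48430294 0.07832397 0.20990787] [ 0.08331838 -0.39655427  0.61711715]
[275.41137817 174.79228078]
```

View pics/w3.png

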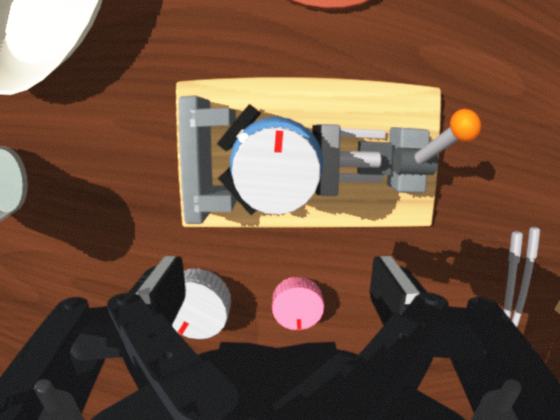

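View pics/s3c.png

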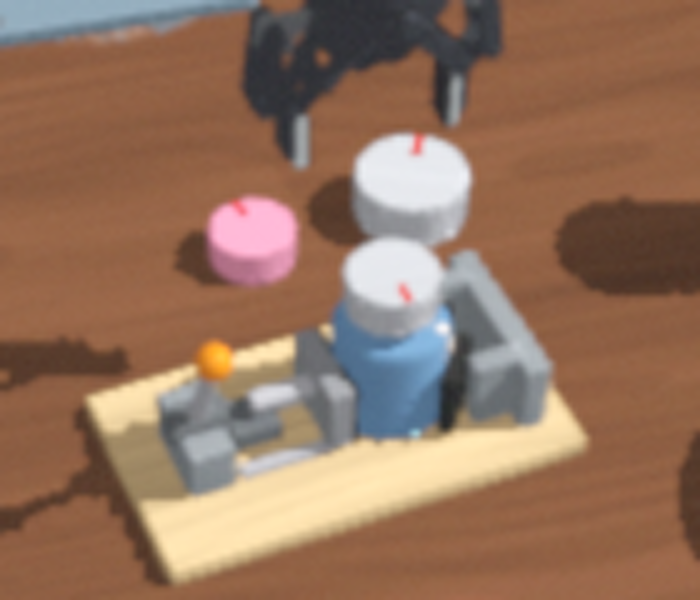

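Wrist view: lever stays over on +x (ball at 465,125), the cap top is a disc about (276,168), red mark (279,141), and the white dot peeks out at about (243,137). I'll enlarge it.

```bash
python3 - <<'E'
import cv2
w=cv2.imread("pics/w3.png")
cv2.imwrite("pics/w3c.png",cv2.resize(w[105:225,215:340],None,fx=5,fy=5,interpolation=cv2.INTER_CUBIC))
E
```

```text
(no output)
```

View pics/w3c.png

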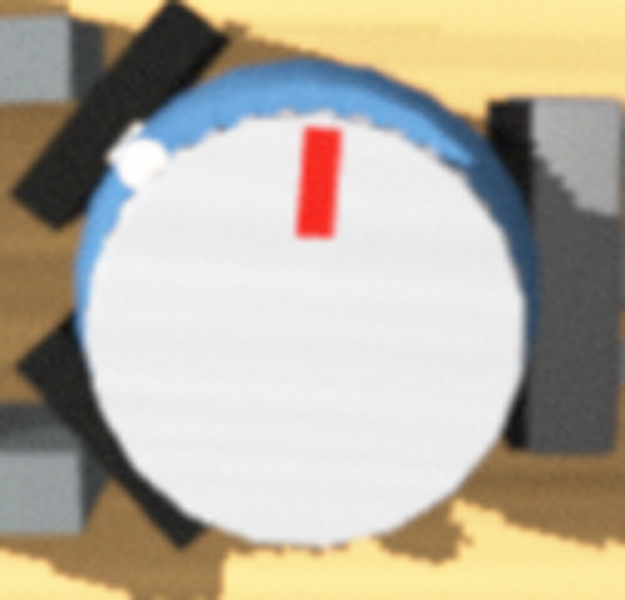

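```bash
python3 - <<'E'
from h import *
import pickle; i=pickle.load(open("i3.pkl","rb"))
np.set_printoptions(precision=4,suppress=True)
W=lambda u,v,z:onz("wrist",215+u/5-.4,105+v/5-.4,z,i)
E=np.array([W(*p,.124) for p in [(85,330),(527,330),(306,112),(306,548)]]);print(E)
c=np.array([(E[0]+E[1])[1]*0,0,0]); c=E.mean(0); print("cap",c, np.linalg.norm(E[0]-E[1]),np.linalg.norm(E[2]-E[3]))
m=W(319,183,.124);a,b=W(323,128,.124),W(315,238,.124)
print("capyaw",np.degrees(np.arctan2(*(m-c)[1::-1])),np.degrees(np.arctan2(*(a-b)[1::-1])))
j=W(139,163,.087); print("mark",j,np.linalg.norm((j-c)[:2]),"jaryaw",np.degrees(np.arctan2(*(j-c)[1::-1])))
E
```

```text
[[0.5173 0.1122 0.124 ]
 [0.5257 0.0569 0.124 ]
 [0.5485 0.0886 0.124 ]
 [0.4932 0.0802 0.124 ]]
cap [0.5212 0.0845 0.124 ] 0.05601592875027871 0.056001650718256135
capyaw 3.689898264815333 4.578600813030346
mark [0.5371 0.1119 0.087 ] 0.03168239329422852 jaryaw 59.85856633867672
```

```bash
python3 - <<'E'
from h import *
t=np.array([.4843,.0783,0])
for z in (.18,.185,.19,.195,.2): print(z,proj("scene",P(t-.046*sy,z)),proj("scene",P(t+.046*sy,z)))
t=np.array([.4511,-.0525,0])
for z in (.115,.1224,.13,.14): print("shut",z,proj("scene",P(t,z)), (proj("scene",P(t,z))-[220,130])*5)
E
```

```text
0.18 [278.20420653 166.33436309] [307.55236898 158.13926451]
0.185 [278.21014487 165.02021405] [307.63826448 156.82537188]
0.19 [278.21611626 163.6987494 ] [307.72462989 155.50429126]
0.195 [278.22212099 162.36990789] [307.81146908 154.17596351]
0.2 [278.22815933 161.03362756] [307.89878597 152.84032883]
shut 0.115 [247.0540143  178.37084378] [135.27007151 241.85421888]
shut 0.1224 [246.94002821 176.557899  ] [134.70014106 232.78949502]
shut 0.13 [246.82202527 174.68106641] [134.11012637 223.40533207]
shut 0.14 [246.66529361 172.18825483] [133.32646806 210.94127417]
```

```bash
python3 - <<'E'
from h import *
import cv2
c=np.array([.5204,.0850,0])
ctrl.move_linear(P(c,.18),velocity=.12)
ctrl.move_linear(P(c,.114),velocity=.08)
s=ctrl.sense(); print(s["t"],s["ee_pos"],s["force"])
ctrl.grab(60); ctrl.hold(.2)
s=ctrl.sense(); print(s["t"],s["finger_gap"],s["ee_pos"],s["force"],s["torque"])
cv2.imwrite("pics/w4.png",vision.capture("wrist")[:,:,::-1])
sc=vision.capture("scene")[:,:,::-1]
cv2.imwrite("pics/s4c.png",cv2.resize(sc[130:250,220:360],None,fx=5,fy=5,interpolation=cv2.INTER_CUBIC))
E
```

```text
12.325 [0.52083332 0.08496683 0.11447675] [-0.46433693  0.1323813   0.21920326]
12.9167 0.05501709072949737 [0.52077517 0.08495325 0.11499594] [-1.49688913 -1.68133141  6.00315431] [-0.04828001  0.22092661  0.03178423]
```

View pics/w4.png

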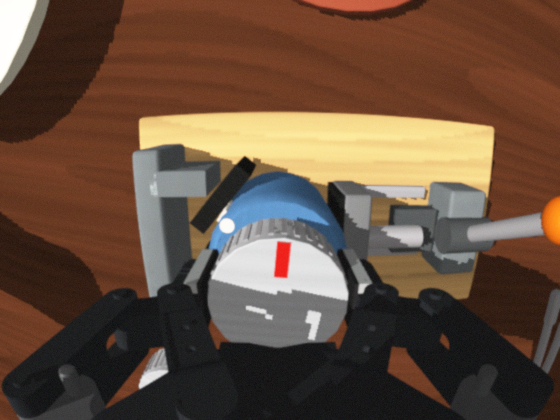

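View pics/s4c.png

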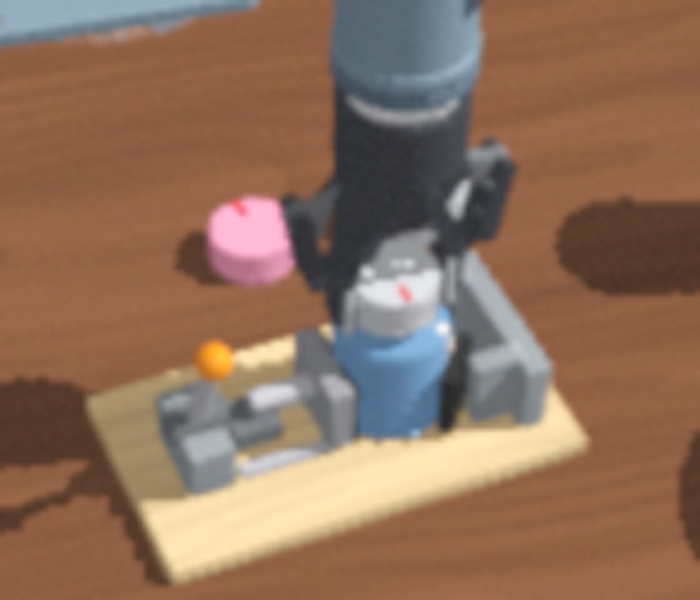

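```bash
cat >> h.py <<'E'
c=np.array([.5204,.0850,0])
def turn(deg,z=.114):
    a=yaw+np.radians(deg)
    ctrl.set_joints(solve_ik(P(c,z),R([np.cos(a),np.sin(a),0])))
    s=ctrl.sense(); y=s["tcp_rot"][:,1]; 
    print(deg,round(s["t"],2),"yaw",round(np.degrees(np.arctan2(y[1],y[0]))-8.8,1),"gap",round(s["finger_gap"],4),"F",s["force"].round(1),"T",s["torque"].round(2),s["ee_pos"].round(4))
    return s
E
python3 - <<'E'
from h import *
import cv2
for d in (0,4,8,12,16,20): turn(d)
i=vision.camera_info("wrist")
cv2.imwrite("pics/w5.png",vision.capture("wrist")[:,:,::-1])
E
```

```text
0 13.27 yaw 0.0 gap 0.0551 F [-1.7 -1.   4.9] T [-0.09  0.18  0.03] [0.5208 0.0849 0.115 ]
4 13.52 yaw 4.0 gap 0.0549 F [-1.9  0.2  5.7] T [0.07 0.21 0.2 ] [0.5208 0.085  0.115 ]
8 13.77 yaw 8.0 gap 0.0551 F [-1.6 -0.3  5. ] T [0.06 0.16 0.17] [0.5209 0.0851 0.115 ]
12 14.02 yaw 12.0 gap 0.0554 F [-0.4  0.4  5.9] T [0.1  0.19 0.18] [0.5209 0.0851 0.115 ]
16 14.27 yaw 16.0 gap 0.0551 F [-1.2  2.   5.2] T [0.14 0.14 0.25] [0.521  0.0852 0.115 ]
20 14.52 yaw 20.0 gap 0.0553 F [-1.4  1.5  5.6] T [0.18 0.16 0.19] [0.521  0.0852 0.115 ]
```

View pics/w5.png

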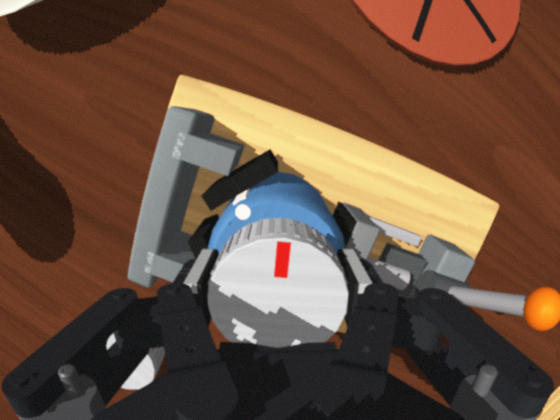

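```bash
python3 - <<'E'
from h import *
import cv2
i=vision.camera_info("wrist")
j=onz("wrist",243,212,.087,i); print(j,np.degrees(np.arctan2(j[1]-.085,j[0]-.5206)))
for d in (25,30,34,38,41,44,47):
    s=turn(d)
    if abs(s["force"][2]-5.5)>5 or s["torque"][2]<.08: print("change"); 
cv2.imwrite("pics/w6.png",vision.capture("wrist")[:,:,::-1])
E
```

```text
[0.53704948 0.11116932 0.087     ] 57.84740613523204
25 14.82 yaw 25.0 gap 0.0552 F [-1.1  1.6  5.5] T [0.17 0.16 0.2 ] [0.521  0.0852 0.115 ]
30 15.07 yaw 30.0 gap 0.055 F [-1.4  2.   6.9] T [0.23 0.14 0.21] [0.521  0.0853 0.1151]
34 15.32 yaw 34.0 gap 0.0551 F [-0.7  1.3  6.6] T [0.36 0.24 0.16] [0.521  0.0854 0.1151]
38 15.57 yaw 38.0 gap 0.0545 F [-1.1  3.4  8.4] T [0.4  0.31 0.21] [0.5209 0.0856 0.1153]
41 15.82 yaw 41.0 gap 0.0548 F [-1.9  2.3 10.2] T [0.34 0.35 0.05] [0.5209 0.0857 0.1155]
change
44 16.07 yaw 44.0 gap 0.055 F [-3.6  3.5 11.2] T [0.5  0.5  0.09] [0.5209 0.0857 0.1156]
change
47 16.32 yaw 47.0 gap 0.0554 F [-3.8  3.6 11.4] T [0.45 0.53 0.17] [0.5209 0.0858 0.1157]
change
```

View pics/w6.png

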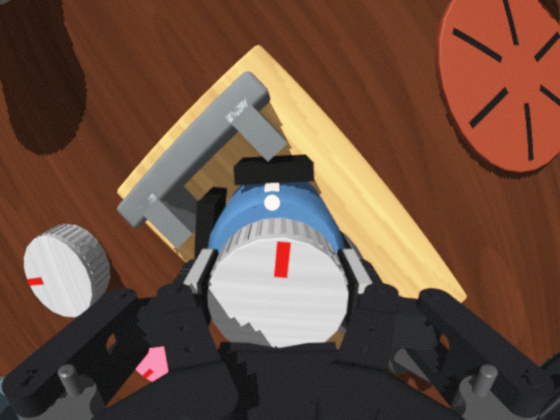

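```bash
python3 - <<'E'
from h import *
import cv2
j=onz("wrist",272.5,202,.087); print(j,np.degrees(np.arctan2(j[1]-.085,j[0]-.5206)))
for d,z in ((50,.1145),(53,.115)): s=turn(d,z)
f=s["tcp_rot"]
for z in (.117,.119,.123,.128):
    ctrl.move_linear(P(c,z),velocity=.03); s=ctrl.sense(); print(z,round(s["t"],2),s["force"].round(1),s["torque"].round(2),s["ee_pos"].round(4))
    if s["force"][2]<-10: break
cv2.imwrite("pics/w7.png",vision.capture("wrist")[:,:,::-1])
sc=vision.capture("scene")[:,:,::-1]
cv2.imwrite("pics/s7c.png",cv2.resize(sc[130:250,220:360],None,fx=5,fy=5,interpolation=cv2.INTER_CUBIC))
E
```

```text
[0.53737232 0.1115021  0.087     ] 57.671602655013125
50 16.62 yaw 50.0 gap 0.0551 F [-3.3  2.8 11.2] T [0.54 0.56 0.1 ] [0.5208 0.0858 0.1161]
53 16.87 yaw 53.0 gap 0.0551 F [-3.3  4.2 10.5] T [0.58 0.56 0.12] [0.5206 0.0859 0.1165]
0.117 17.12 [0.3 2.9 0.9] [0.36 0.1  0.  ] [0.5203 0.0853 0.1171]
0.119 17.37 [-0.4  2.9  0.1] [0.39 0.1  0.03] [0.5201 0.0852 0.1188]
0.123 17.65 [-0.7  2.7  0.3] [ 0.5   0.26 -0.  ] [0.5203 0.0851 0.1232]
0.128 17.97 [-0.7  0.1 -0.9] [ 0.01 -0.   -0.02] [0.521  0.0845 0.1285]
```

View pics/w7.png

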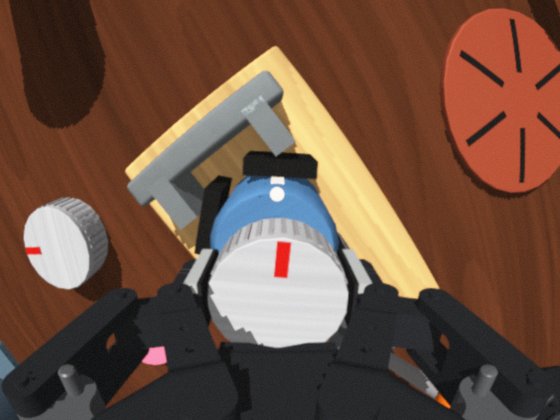

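View pics/s7c.png

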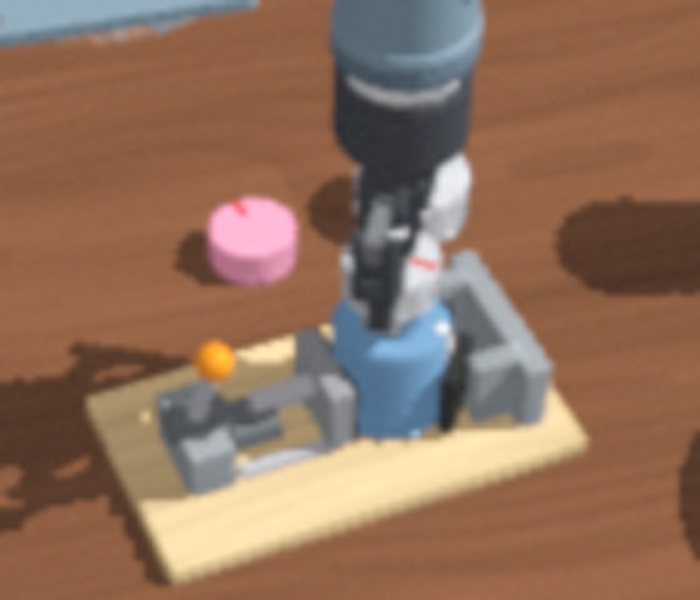

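```bash
python3 - <<'E'
from h import *
import cv2
for z in (.138,.150):
    ctrl.move_linear(P(c,z),velocity=.05); s=ctrl.sense(); print(z,round(s["t"],2),s["force"].round(1),s["torque"].round(2),s["ee_pos"].round(4),s["finger_gap"])
ctrl.hold(.5)
s=ctrl.sense(); print(s["t"],s["force"].round(1),s["ee_pos"],s["tcp_rot"].round(3))
cv2.imwrite("pics/w8.png",vision.capture("wrist")[:,:,::-1])
sc=vision.capture("scene")[:,:,::-1]; cv2.imwrite("pics/s8.png",sc); cv2.imwrite("pics/t8.png",vision.capture("top")[:,:,::-1])
cv2.imwrite("pics/s8c.png",cv2.resize(sc[130:250,220:360],None,fx=5,fy=5,interpolation=cv2.INTER_CUBIC))
E
```

```text
0.138 18.42 [-0.3 -0.7 -1. ] [-0.03  0.01 -0.01] [0.5208 0.0849 0.1386] 0.05531131241902751
0.15 18.81 [ 0.4  0.2 -0.9] [-0.01  0.07  0.03] [0.5207 0.085  0.1505] 0.054900620043684976
19.3083 [ 0.4  0.3 -0.4] [0.52034869 0.08500004 0.14986886] [[-0.     0.473  0.881]
 [ 0.     0.881 -0.473]
 [-1.    -0.    -0.   ]]
```

View pics/w8.png

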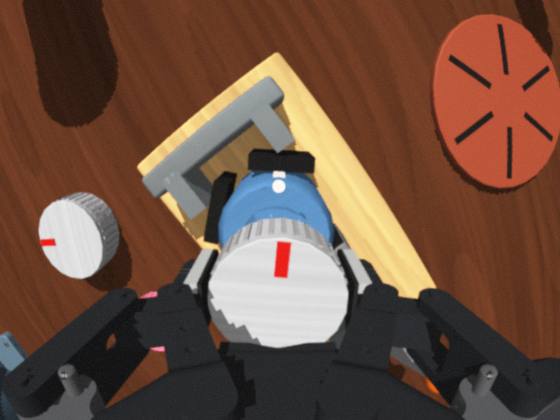

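View pics/s8c.png

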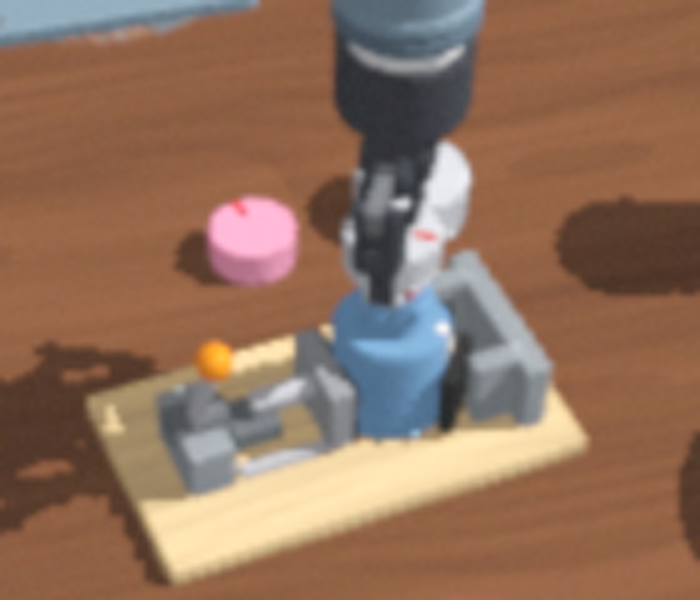

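View pics/t8.png

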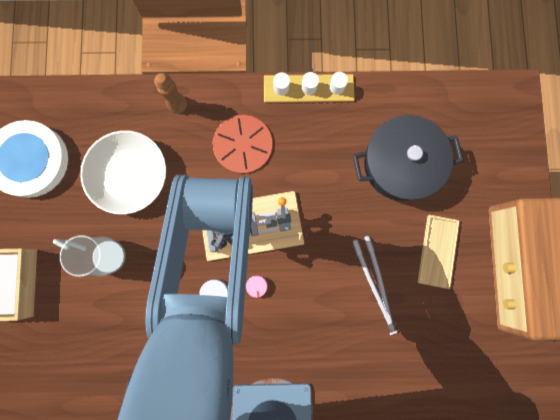

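```bash
python3 - <<'E'
from h import *
import cv2
q=lambda p:((proj("scene",p)-[280,165])*10).round()
d=np.array([.668,-.149,0]);d/=np.linalg.norm(d)
for n,r,z in(("rim",.0285,.133),("capfronttop",.0285,.159),("seal front",.02,.123),("seal back",-.02,.123),("rim closed",.0285,.098)):
    print(n,q(P(c+r*d,z)))
for sgn in(1,-1):
    e=np.array([-d[1],d[0],0])*sgn; print("side rim",q(P(c+.0285*e,.133)),q(P(c+.0285*e,.159)))
im=cv2.imread("pics/s8.png"); cv2.imwrite("pics/s8d.png",cv2.resize(im[165:215,280:325],None,fx=10,fy=10,interpolation=cv2.INTER_CUBIC))
E
```

```text
rim [186. 241.]
capfronttop [189. 175.]
seal front [183. 245.]
seal back [176. 148.]
rim closed [182. 326.]
side rim [279. 170.] [284. 104.]
side rim [ 82. 173.] [ 84. 107.]
```

View pics/s8d.png

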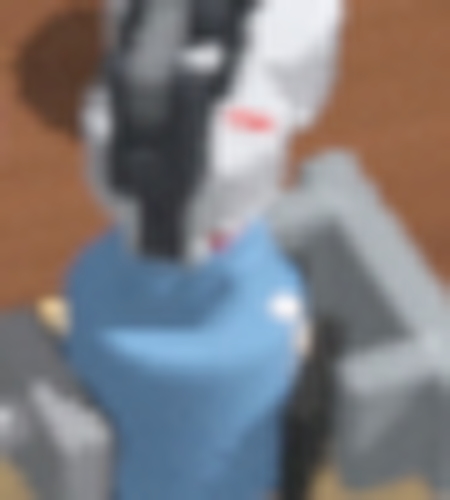

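```bash
python3 - <<'E'
from h import *
j=onz("wrist",278.5,186,.087); print(j,np.degrees(np.arctan2(j[1]-.085,j[0]-.5206)))
ctrl.sign_off(); print(ctrl.sense()["t"])
E
```

```text
[0.53701795 0.11143465 0.087     ] 58.15654957167267
the job is handed in; nothing more can be done
the job is handed in; nothing more can be done
```

The job is handed in: the lever is fully on, the jar is braced, and the cap is off and held in the gripper just above the jar's mouth. It took about 19 s of the 58 s.

- **Lever:** I pushed the ball over to its end stop, where about 11 N was felt at the expected place. It was still leaning to the on side in the last scene picture.
- **Unscrewing:** I gripped the cap with 60 N and turned it 53° anticlockwise. The spring-up showed as the upward force rising from 6 to 11 N at 34–44°. I turned about 9° beyond that, to within roughly 3° of the marks lining up.
- **Lifting:** I raised the cap straight up 35 mm, tool vertical. Side force stayed under 5 N, and about 1 N or less once the cap was free. The wrist pictures show no slip of the cap in the grip.
- **Clearance:** The scene picture fits a gap of about 10 mm between the cap's rim and the seal, within about 2 mm.
- **Jar:** Its white mark read 59.9° before turning and 57.7–58.2° during and after it. The 2° difference is within pixel and calibration error. It also lies against the turning direction, so I take it the jar did not turn.
- **Other things:** By eye, the before and after top pictures show the bystanders in the same places. The other white cap is mostly hidden by the arm in the last top picture.

Two readings disagreed slightly: the cap's position differed by about 2 mm between cameras, so I used a value in between. The gripper gap read 55 mm on the 57 mm cap, which I put down to the pads giving.

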